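# Disinfect the centrifuge: wet the pad, then hold the sprung lid open

## Robot

A 6-joint arm with a two-finger parallel gripper is mounted at the origin on the work surface. World frame = base frame: x ahead of the robot, y to its left, z up, the work surface at z = 0. Lengths are in m, angles in rad, forces in N, time in s.
With the tool pointing down it reaches from about 0.4 to 0.925 m from the base axis. Payload 3.4 kg.
Tool frame: the origin (TCP) lies on the mounting face of the last link; the fingertips stand 173 mm ahead of it and the grasp point (between the pads) lies 155 mm ahead of it; z points along the fingers, y is the line along which they close (so a half turn about z gives the same grasp; the last joint's range is limited). The gripper opens to 85 mm and grips with 20 to 120 N. Pads are 22 mm wide; open, the fingers measure 114 mm over their backs; the gripper's body (76 mm by 85 mm) begins 54 mm behind the grasp point. The pads swing forward as they close: fully open they stand 13 mm farther back than shut.
Start: joints at [1.147, 0.307, 1.506, -0, 1.328, -0.073], TCP at [0.197, 0.54, 0.405] pointing down, gripper open.
Joint ranges: [-3.12, 3.12], [-1.05, 2.28], [0.14, 2.33], [-1.42, 4.57], [0.1, 2.73], [-2.68, 2.68]. Speed limits (rad/s): [2.57, 2.57, 3.14, 3.14, 3.14, 3.14].

## Interface

Orientations are given as a 3x3 rotation matrix whose columns are the frame's x, y, z axes.
In Python, from plant import * gives the robot as it stands.
- The arm moves only by the tool carry_out, never from a script. Its argument "rows" is a list of rows, each a list of 7 numbers: the finger opening in mm, from 0 to 85.4, then the shift along the tool's x, y, z in mm, then the turn, a rotation vector about the tool's x, y, z in degrees. In form: [[claw, tx, ty, tz, wx, wy, wz], ...]. A call has 1 to 5 rows; each row is the pose to reach, as a shift and turn from the pose commanded when the call began, along the tool's axes at that moment; what a row does not reach only later rows make up. A row lasts 1/10 s, in which the tool goes at most 50 mm and 8.59 degrees, less where a joint would pass 70% of its speed; a pose out of reach is approached as far as the arm can. A call with a gripper value outside its range is refused whole. The fingers move at their own pace and stop on an object; the grip force is fixed at half the most. Time passes only in rows, so rows that repeat a pose let the fingers close. It gives the time, the measured TCP pose, the force, the opening and the grip force at its end, in the units of the state.
- read_state(): the state, without advancing time (a new reading comes with each control period).
- snapshot(name): name is "side" or "top"; returns a dict with "img" (384x512x3 uint8, blue, green, red), "K" (3x3 intrinsics, pixels), "extrinsics" (4x4, takes a point from world to camera coordinates). Camera axes: x right, y up, looking along -z (the intrinsics and any distortion apply to the point x, -y, -z); pixel columns grow to the right and rows downward; lengths in m; the calibration is good to about 2 mm. A picture is of the moment at which its call begins. There is no depth.
- hand_in(): hands the job in; it is judged then, once.
The state is a dict: "t": time; "q": joint angles; "qd": joint speeds; "tau": joint torques, N m; "position": TCP position; "tool_rot": TCP orientation; "contact_force": force on the tool from outside, world axes, zero at the start; "torque": the same for the moment, N m; "grip_width": finger opening in m; "finger_force": force on a finger pad.
Only numpy, scipy, OpenCV 4.12 (cv2) and the standard library are available. Lean on these libraries where they do the work, as an engineer would, in place of code of your own. Each camera call takes 0.05 s, during which the arm holds its last target. There are 200 camera calls.

## Task

Help a colleague wipe out the small centrifuge: first, with its lid still shut, press the nozzle cap of the disinfectant canister all the way down onto its spring and let it come right back up. Then lift the centrifuge's spring-shut lid and hold it open at about 60 degrees from closed with the gripper, finishing while still holding it there: it falls shut if let go. Leave the tube racks and the beaker where they are.

Things in the scene. Friction and masses are not known exactly. Their poses are not given: they have to be found in the camera images.
- centrifuge: Small benchtop centrifuge, fixed to the bench: grey box 190 (x) x 200 (y) x 115 mm high, open-topped with a rotor inside, covered by the lid. Origin: centre of its underside. x points from the front (panel, lid handle) to the back (hinge), y parallel to the hinge line, z up. Turned up to 20 degrees either way from facing the robot; stands left or right of the canister.
- lid: Flat white lid with a clear window: 180 mm from hinge line to front edge, 200 mm wide, 12 mm thick, about 0.35 kg. Origin: middle of the hinge line, at the lid's underside; the lid extends along its own -x, y along the hinge line, z out of its upper face. A handle stands out from the middle of its front edge (lid_handle).
- lid_handle (a point): Centre of the lid's handle: black round bar, 20 mm diameter, 32 mm long, parallel to the hinge line, on a 12 mm wide steel arm 38 mm out from the lid's front edge; 218 mm from the hinge line, 6 mm above the lid's underside, 122 mm above the bench when shut. Clear but for the arm; pinched across its flat ends (fingers closing along the hinge line) it swivels in the pads. Moves with the lid.
- hinge_axis (a point): Middle of the hinge line, fixed on the centrifuge: 85 mm behind its centre and 115.5 mm above the bench. Its y axis is the hinge line (horizontal); its axes are those of the centrifuge.
- lid_hinge (a joint): Opening angle of the lid in rad: 0 shut, 1.047 = 60 degrees, at most 1.75; grows as the front edge and handle rise and swing back. A spring and the lid's weight always pull it shut: about 2 to 3 N at the handle when shut, 3 to 4 N at 60 degrees.
- dispenser: Disinfectant canister, fixed to the bench: white bottle 66 mm in diameter on a square dark foot 110 mm wide; neck top 150 mm above the bench; a small steel dish with a pad lies in front of the foot under the spout. Origin: centre of the foot's underside on the bottle's axis; x points away from the spout and dish, z up.
- cap_top (a point): Centre of the flat top of the canister's grey nozzle cap: a disc 36 mm in diameter with a thin spout on one side. Its top is 178 mm above the bench when up. It moves with the cap.
- cap (a joint): How far the nozzle cap is pressed down, in m: 0 up, 0.010 fully down. The spring needs about 2 N to start and 7 N for the full stroke, and brings it back up.
- tube_rack: Bystander, loose: white rack 60 x 240 x 70 mm holding nine capped tubes that reach 98 mm. Origin: centre of its underside.
- spare_rack: Bystander, loose: empty blue rack 60 x 200 x 70 mm. Origin: centre of its underside.
- beaker: Bystander, loose: clear plastic beaker, 68 mm rim diameter, 70 mm high. Origin: centre of its underside.

How it is judged:
On the way, in this order (a step that is already met when the one before it is completed fails the run):
1. the nozzle cap is pressed down at least 7 of its 10 mm while the lid is shut (under 0.1 rad) (value of joint cap above 0.007 m and value of joint lid_hinge below 0.1 rad), for 0.1 s.
2. the cap has come back up (within 2 mm), the lid still shut (value of joint cap below 0.002 m and value of joint lid_hinge below 0.1 rad), for 0.1 s.
3. the fingers hold the lid open between 53 and 67 degrees (value of joint lid_hinge between 0.925 and 1.169 rad and contact force between the fingers and lid above 1 N), for 0.2 s.
At the end, for the whole second after the job is handed in: The lid stands still (under 0.1 rad/s) at 60 degrees, give or take 7, held by the fingers (more than 1 N on the lid) and by nothing else; the nozzle cap is up (within 2 mm); racks and beaker are within 30 mm of where they began (all of step 3 and velocity of joint lid_hinge between -0.1 and 0.1 rad/s and contact force between lid and beaker below 0.1 N and contact force between lid and tube_rack below 0.1 N and contact force between lid and spare_rack below 0.1 N and value of joint cap below 0.002 m and distance of each of beaker, tube_rack, spare_rack from where it was at the start of the episode below 0.03 m); the arm keeps its last pose, push and grip.
It fails at once if a rack or the beaker is pushed more than 30 mm away or the beaker is tipped over (distance of any of beaker, tube_rack, spare_rack from where it was at the start of the episode above 0.03 m or angle between beaker's own z axis and vertical above 0.5 rad).
It also fails if it takes over 48 s, if anything falls off the work surface, if the arm or the gripper's body presses on something with over 40 N, if the wrist force passes 120 N, or if a joint passes its speed limit or range.

## Working session

There is one attempt and no reset: what is moved stays moved. The work goes in short steps, Python scripts to look and compute and a tool call to move; the robot and the scene stay as the last step left them, time stands still between calls to the robot, and variables do not carry over. Pictures are saved under pics/ and viewed, at most 10 in all, crops included, and the job is handed in when it is done.

Besides the shell and the picture viewer there is one more tool, called after "Emit:" in YAML: its name, and indented under it one key for each argument. carry_out: Moves the arm, as the interface text tells. Its arguments: {"type":"object","properties":{"rows":{"type":"array","items":{"type":"array","items":{"type":"number"}}}},"required":["rows"]}

```bash
mkdir -p pics
python3 - <<'E'
from plant import *
import cv2,numpy as np
for n in("side","top"):
    s=snapshot(n); cv2.imwrite(f"pics/{n}0.png",s["img"]); np.savez(f"pics/{n}0.npz",**s); print(n,np.round(s["K"],1).tolist(),np.round(s["extrinsics"],3).tolist(),[k for k in s])
s=read_state(); print(s)
E
```

```text
side [[400.7, 0.0, 250.6], [0.0, 400.7, 199.3], [0.0, 0.0, 1.0]] [[0.9, -0.435, 0.005, -0.485], [0.246, 0.519, 0.819, -0.24], [-0.359, -0.736, 0.574, -1.054], [0.0, 0.0, 0.0, 1.0]] ['img', 'K', 'extrinsics']
top [[369.9, 0.0, 264.5], [0.0, 369.9, 189.8], [0.0, 0.0, 1.0]] [[-0.028, -1.0, 0.0, 0.0], [0.986, -0.027, 0.164, -0.583], [-0.164, 0.005, 0.986, -1.271], [0.0, 0.0, 0.0, 1.0]] ['img', 'K', 'extrinsics']
{'t': 0.1, 'q': array([ 1.14746686e+00,  3.07512051e-01,  1.50755976e+00,  6.89484653e-07,
        1.32839476e+00, -7.34918312e-02]), 'qd': array([ 3.23856011e-03, -1.47988074e-03, -2.30171451e-03,  5.55159196e-04,
        7.73118714e-04,  1.19594223e-05]), 'tau': array([-5.54121016e-04, -4.58533144e+01, -2.52608567e+01, -1.78515397e-04,
        5.77020386e-03,  2.21897517e-05]), 'position': array([0.19696966, 0.53988187, 0.40385849]), 'tool_rot': array([[-9.39428265e-01,  3.42744718e-01, -7.70414051e-04],
       [ 3.42745556e-01,  9.39426722e-01, -1.70822863e-03],
       [ 1.38261208e-04, -1.86881425e-03, -9.99998244e-01]]), 'contact_force': array([0.64542887, 0.50846805, 1.40261121]), 'torque': array([ 0.02319333,  0.07732611, -0.00447119]), 'finger_force': 0.0, 'grip_width': 0.08549474530851214}
```

View pics/side0.png

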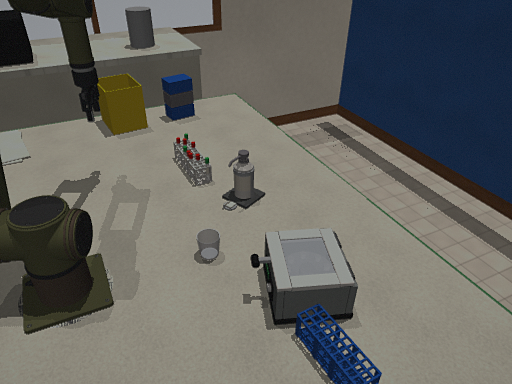

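View pics/top0.png

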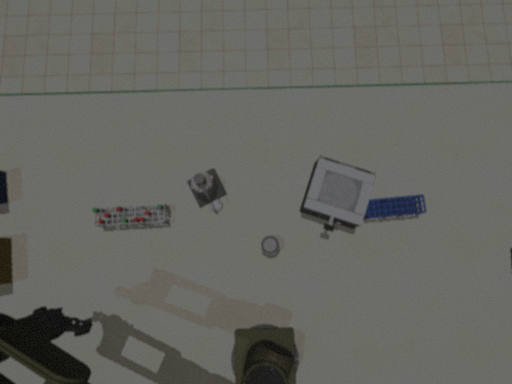

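The side view shows the canister cap at about (243,155), the lid handle at (255,260) and the blue rack to the right of the centrifuge. In the top view the cap is near (201,179), the handle near (329,226), and the lid spans roughly (322,158) to (375,180). I'll enlarge these areas for pixel positions.

Run:
```python
import cv2,numpy as np
t=cv2.imread("pics/top0.png");s=cv2.imread("pics/side0.png")
def c(im,x,y,w,h,g=1):
    o=im[y:y+h,x:x+w].astype(float)*g
    return cv2.resize(np.clip(o,0,255).astype(np.uint8),(400,300),interpolation=cv2.INTER_CUBIC)
m=np.vstack([np.hstack([c(t,170,155,80,60,2),c(t,295,150,120,90,2)]),np.hstack([c(s,215,140,80,60,1.3),c(s,240,220,120,90,1.3)])])
cv2.imwrite("pics/m.png",m)
```

```text
(no output)
```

View pics/m.png

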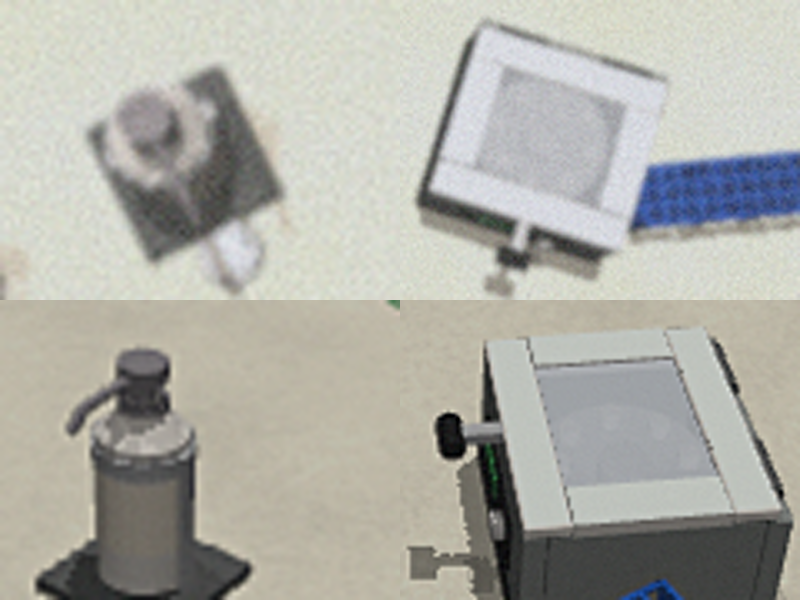

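The enlarged view gives these pixels:

| Feature | Top view | Side view |
|---|---|---|
| Cap top | (200,177.4) | (243.6,151.4) |
| Handle | (328.9,227.1) | (255.3,260.8) |

The lid corners are clear in both views.

```bash
cat > h.py <<'E'
import numpy as np, cv2
from scipy.optimize import least_squares
C={n:dict(np.load(f"pics/{n}0.npz")) for n in("side","top")}
def ray(n,u,v,c=None):
    c=c or C[n]; E=c["extrinsics"];K=c["K"]
    d=np.linalg.inv(K)@[u,v,1.]; d=d*[1,-1,-1]; R=E[:3,:3]
    return -R.T@E[:3,3], R.T@d
def plane(n,u,v,z):
    o,d=ray(n,u,v); return o+d*(z-o[2])/d[2]
def tri(a,b):
    A=[];B=[]
    for n,p in(("top",a),("side",b)):
        o,d=ray(n,*p); d=d/np.linalg.norm(d); P=np.eye(3)-np.outer(d,d); A.append(P);B.append(P@o)
    return np.linalg.lstsq(np.vstack(A),np.hstack(B),rcond=None)[0]
E
python3 - <<'E'
from h import *
np.set_printoptions(precision=4,suppress=True)
print("cap",tri((200,177.4),(243.6,151.4)),plane("top",200,177.4,.178),plane("side",243.6,151.4,.178))
print("h",tri((328.9,227.1),(255.3,260.8)),plane("top",328.9,227.1,.122),plane("side",255.3,260.8,.122))
T=[(320.5,156.6),(374.5,173.4),(361.6,225),(303.4,206.4)]
S=[(331.5,228.4),(357,286),(277.5,289),(265.8,232.6)]
for n,L in(("top",T),("side",S)):
    P=np.array([plane(n,*p,.1275)[:2] for p in L]); print(n,P.tolist(),P.mean(0))
    bl,br,fr,fl=P
    for v in (bl-fl,br-fr): print("x yaw",np.degrees(np.arctan2(v[1],v[0])),np.linalg.norm(v))
    for v in (bl-br,fl-fr): print("y yaw",np.degrees(np.arctan2(-v[0],v[1])),np.linalg.norm(v))
# objects
for n in("top",):
    print("beaker",plane(n,270,245,.035),"dish",plane(n,217,206,.01))
im=C["top"]["img"].astype(int); m=((im[...,0]-im[...,2]>30)).astype(np.uint8)
k,l,st,c=cv2.connectedComponentsWithStats(m)
for i in range(1,k):
    if st[i,4]>100: print(st[i],c[i], plane("top",*c[i],.05)[:2])
cn,_=cv2.findContours(m[:,355:440].copy(),0,2); b=cv2.boxPoints(cv2.minAreaRect(max(cn,key=cv2.contourArea)))
print([plane("top",p[0]+355,p[1],.07)[:2].tolist() for p in b])
for u,v in((93,208),(170,205),(172,228)): print(plane("top",u,v,.08))
E
```

```text
cap [0.6056 0.1917 0.1808] [0.6073 0.1918 0.178 ] [0.6065 0.1966 0.178 ]
h [ 0.4401 -0.2257  0.1202] [ 0.4393 -0.2251  0.122 ] [ 0.4401 -0.2276  0.122 ]
top [[0.6784770793939465, -0.20904881267599415], [0.615139059703134, -0.3881452864054045], [0.44284752571602837, -0.332312498752665], [0.5098380216061984, -0.14324621297927903]] [ 0.5616 -0.2682]
x yaw -21.315622923082127 0.1810224128067726
x yaw -17.955433343419045 0.18111232111787942
y yaw -19.476297654813205 0.1899664487236184
y yaw -19.51039688962809 0.20058361587067508
side [[0.6759507877919386, -0.20936472389130167], [0.608181978969537, -0.40385709692949273], [0.4422586370946065, -0.33456586817041434], [0.5094183712156335, -0.14955683467813863]] [ 0.559  -0.2743]
x yaw -19.755071791439235 0.17694640257116845
x yaw -22.66589781635109 0.17981053851731824
y yaw -19.21035057056837 0.20596090556033708
y yaw -19.95129533309872 0.19682167655254093
beaker [ 0.3875 -0.0298  0.035 ] dish [0.5339 0.1587 0.01  ]
[366 195  56  23 837] [392.3859 206.5317] [ 0.5098 -0.4662]
[[0.5339678925267933, -0.36424619383767387], [0.5463367340762535, -0.5592057354984101], [0.48268853934787015, -0.5587654780659506], [0.4705629254385072, -0.36537671239044645]]
[0.53   0.5777 0.08  ]
[0.5331 0.3122 0.08  ]
[0.4536 0.3043 0.08  ]
```

Emit:
carry_out:
  rows:
    - [0, -45, -16, 0, 0, 0, 0]
    - [0, -90, -33, 0, 0, 0, 0]
    - [0, -135, -50, 0, 0, 0, 0]
    - [0, -180, -66, 0, 0, 0, 0]
    - [0, -225, -83, 0, 0, 0, 0]

```text
t: 0.6
position: [0.381, 0.3837, 0.4043]
tool_rot: [[-0.94, 0.342, -0.0], [0.342, 0.94, -0.0], [0.0, -0.001, -1.0]]
contact_force: [0.8, 1.1, 0.4]
grip_width: 0.0127
finger_force: 0.0
```

Emit:
carry_out:
  rows:
    - [0, -45, -16, 0, 0, 0, 0]
    - [0, -90, -33, 0, 0, 0, 0]
    - [0, -135, -50, 0, 0, 0, 0]
    - [0, -180, -66, 0, 0, 0, 0]
    - [0, -225, -83, 0, 0, 0, 0]

```text
t: 1.1
position: [0.5641, 0.2285, 0.4043]
tool_rot: [[-0.939, 0.343, -0.001], [0.343, 0.939, -0.0], [0.001, -0.0, -1.0]]
contact_force: [0.4, 0.6, 0.8]
grip_width: -0.0001
finger_force: 0.0
```

Emit:
carry_out:
  rows:
    - [0, -27, -10, 10, 0, 0, 0]
    - [0, -54, -20, 20, 0, 0, 0]
    - [0, -54, -20, 20, 0, 0, 0]
    - [0, -54, -20, 20, 0, 0, 0]
    - [0, -54, -20, 20, 0, 0, 0]

```text
t: 1.6
position: [0.6062, 0.1933, 0.3846]
tool_rot: [[-0.94, 0.342, -0.001], [0.342, 0.94, 0.0], [0.001, -0.0, -1.0]]
contact_force: [-0.6, 0.3, 0.8]
grip_width: -0.0004
finger_force: 0.0
```

```bash
cat > look.py <<'E'
import sys; from plant import *; import cv2,numpy as np
from h import *
name=sys.argv[1]; out=[]
# args: name  centre world x y z  w
p=np.array([float(v) for v in sys.argv[2:5]]); w=int(sys.argv[5]); h=w*3//4
for n in("top","side"):
    s=snapshot(n); c=s["extrinsics"]@[*p,1]; u=s["K"]@(c[:3]*[1,-1,-1]); u=(u/u[2])[:2]
    x,y=int(np.clip(u[0]-w/2,0,512-w)),int(np.clip(u[1]-h/2,0,384-h)); g=2 if n=="top" else 1.3
    im=np.clip(s["img"][y:y+h,x:x+w]*g,0,255).astype(np.uint8)
    out.append(cv2.resize(im,(400,300),interpolation=cv2.INTER_CUBIC)); print(n,"origin",x,y,"scale",400/w)
cv2.imwrite(f"pics/{name}.png",np.hstack(out))
s=read_state(); print(s["t"],s["position"],s["tool_rot"].round(4).tolist(),s["contact_force"],s["grip_width"],s["finger_force"])
E
python3 look.py a 0.607 0.193 0.18 100
```

```text
top origin 149 139 scale 4.0
side origin 194 113 scale 4.0
1.7 [0.60601236 0.19362863 0.38515606] [[-0.9399, 0.3415, 0.0001], [0.3415, 0.9399, 0.0003], [-0.0, 0.0003, -1.0]] [-0.20674142  0.09157179  0.03232398] -0.0003307284386326125 0.0
```

View pics/a.png

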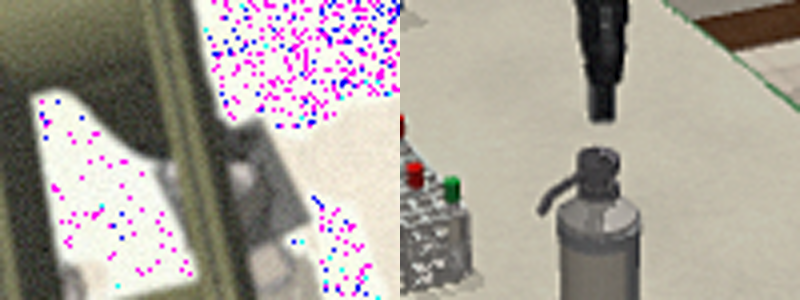

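In the side view the closed fingertips at crop (600,120) are centred over the cap at (599,152). The arm hides the cap in the top view. I'll go down now.

Emit:
carry_out:
  rows:
    - [0, 0, 0, 15, 0, 0, 0]
    - [0, 0, 0, 30, 0, 0, 0]
    - [0, 0, 0, 34, 0, 0, 0]
    - [0, 0, 0, 37, 0, 0, 0]
    - [0, 0, 0, 39, 0, 0, 0]

```text
t: 2.2
position: [0.6061, 0.1933, 0.3465]
tool_rot: [[-0.94, 0.342, -0.0], [0.342, 0.94, 0.001], [0.001, 0.0, -1.0]]
contact_force: [-3.8, 0.9, 5.1]
grip_width: 0.0001
finger_force: 2.2
```

Emit:
carry_out:
  rows:
    - [0, 0, 0, 2, 0, 0, 0]
    - [0, 0, 0, 4, 0, 0, 0]
    - [0, 0, 0, 4, 0, 0, 0]

```text
t: 2.5
position: [0.6065, 0.1931, 0.3426]
tool_rot: [[-0.939, 0.343, 0.0], [0.343, 0.939, 0.001], [0.0, 0.001, -1.0]]
contact_force: [-3.9, 1.4, 6.8]
grip_width: -0.0
finger_force: 3.1
```

Emit:
carry_out:
  rows:
    - [0, 0, 0, 2, 0, 0, 0]
    - [0, 0, 0, 3, 0, 0, 0]
    - [0, 0, 0, 3, 0, 0, 0]

```text
t: 2.8
position: [0.6064, 0.1931, 0.3414]
tool_rot: [[-0.939, 0.343, 0.001], [0.343, 0.939, 0.001], [-0.001, 0.002, -1.0]]
contact_force: [-6.4, 1.0, 13.8]
grip_width: 0.0001
finger_force: 6.6
```

The force rose past the spring's full-stroke value, so the cap has hit its stop. I'll release it and move over the handle.

Emit:
carry_out:
  rows:
    - [0, 0, 0, -10, 0, 0, 0]
    - [0, 0, 0, -30, 0, 0, 0]
    - [0, 0, 0, -60, 0, 0, 0]
    - [0, 0, 0, -90, 0, 0, 0]
    - [0, 0, 0, -90, 0, 0, 0]

```text
t: 3.3
position: [0.6087, 0.1929, 0.4342]
tool_rot: [[-0.939, 0.343, 0.011], [0.343, 0.939, 0.002], [-0.01, 0.006, -1.0]]
contact_force: [-0.7, 0.6, 1.2]
grip_width: 0.0001
finger_force: 0.0
```

Emit:
carry_out:
  rows:
    - [85, 1, -45, 0, 0, 0, 0]
    - [85, 3, -90, 0, 0, 0, 0]
    - [85, 4, -135, 0, 0, 0, 0]
    - [85, 5, -180, 0, 0, 0, 0]
    - [85, 6, -225, 0, 0, 0, 0]

```text
t: 3.8
position: [0.5234, -0.0182, 0.4282]
tool_rot: [[-0.94, 0.342, 0.001], [0.342, 0.94, -0.001], [-0.001, -0.0, -1.0]]
contact_force: [0.8, -1.3, 0.7]
grip_width: 0.0723
finger_force: 0.0
```

Emit:
carry_out:
  rows:
    - [85, 1, -45, 0, 0, 0, 0]
    - [85, 3, -90, 0, 0, 0, 0]
    - [85, 4, -135, 0, 0, 0, 0]
    - [85, 6, -180, 0, 0, 0, 0]
    - [85, 7, -226, 0, 0, 0, 0]

```text
t: 4.3
position: [0.4391, -0.2282, 0.4284]
tool_rot: [[-0.939, 0.343, 0.001], [0.343, 0.939, -0.001], [-0.001, -0.001, -1.0]]
contact_force: [1.3, 0.2, 0.1]
grip_width: 0.085
finger_force: 0.0
```

Emit:
carry_out:
  rows:
    - [70, 0, 0, 30, 0, 0, 0]
    - [70, 0, 0, 60, 0, 0, 0]
    - [70, 0, 0, 90, 0, 0, 0]
    - [70, 0, 0, 90, 0, 0, 0]

```text
t: 4.7
position: [0.4382, -0.226, 0.3349]
tool_rot: [[-0.939, 0.343, -0.007], [0.343, 0.939, 0.004], [0.008, 0.001, -1.0]]
contact_force: [-0.7, -0.3, -0.3]
grip_width: 0.0698
finger_force: 0.0
```

```bash
python3 look.py b 0.44 -0.227 0.16 100
```

```text
top origin 281 188 scale 4.0
side origin 205 211 scale 4.0
4.8 [ 0.4401052  -0.22671861  0.3384909 ] [[-0.9394, 0.3428, -0.001], [0.3428, 0.9394, 0.0003], [0.001, -0.0001, -1.0]] [ 0.29481323 -0.151406   -0.3067778 ] 0.06967796277454713 0.0
```

View pics/b.png

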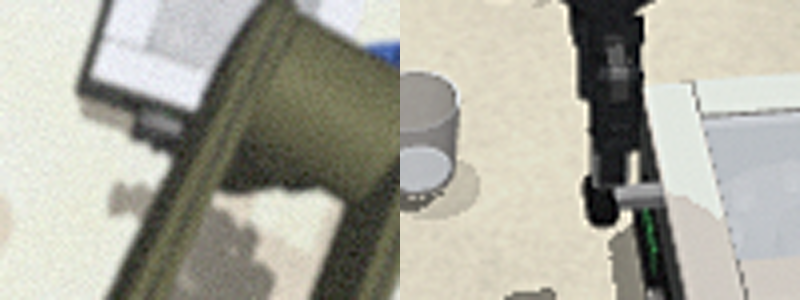

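The side view shows the fingers straddling the handle at crop (600,200), with the pads at its two ends. I'll go down 63 mm and close.

Emit:
carry_out:
  rows:
    - [70, 0, 0, 25, 0, 0, 0]
    - [70, 0, 0, 48, 0, 0, 0]
    - [70, 0, 0, 63, 0, 0, 0]
    - [70, 0, 0, 63, 0, 0, 0]
    - [70, 0, 0, 63, 0, 0, 0]

```text
t: 5.3
position: [0.441, -0.2269, 0.2771]
tool_rot: [[-0.94, 0.342, 0.002], [0.342, 0.94, -0.001], [-0.003, -0.001, -1.0]]
contact_force: [0.3, -1.0, 0.1]
grip_width: 0.0698
finger_force: 0.0
```

Emit:
carry_out:
  rows:
    - [20, 0, 0, 0, 0, 0, 0]
    - [20, 0, 0, 0, 0, 0, 0]
    - [20, 0, 0, 0, 0, 0, 0]
    - [20, 0, 0, 0, 0, 0, 0]
    - [20, 0, 0, 0, 0, 0, 0]

```text
t: 5.8
position: [0.4409, -0.2255, 0.2767]
tool_rot: [[-0.939, 0.344, 0.003], [0.344, 0.939, 0.002], [-0.002, 0.003, -1.0]]
contact_force: [2.9, 6.6, 2.6]
grip_width: 0.0308
finger_force: 59.9
```

```bash
python3 look.py c 0.44 -0.227 0.16 100
```

```text
top origin 281 188 scale 4.0
side origin 205 211 scale 4.0
5.9 [ 0.44094066 -0.22547852  0.27669756] [[-0.939, 0.3439, 0.0033], [0.3439, 0.939, 0.0021], [-0.0024, 0.0031, -1.0]] [3.05439162 7.06873689 3.50988039] 0.030620846848822665 59.91092026233673
```

View pics/c.png

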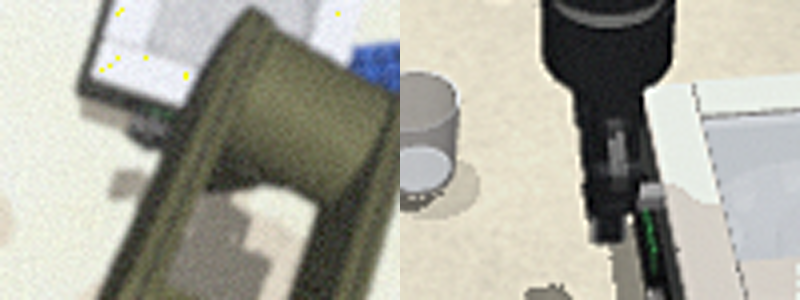

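The gripper closed on the handle at 31 mm with 60 N, and it sits centred between the pads in the side view (605,205). Next I'll follow the lid's arc with a radius of 218 mm.

Emit:
carry_out:
  rows:
    - [20, -1.3, 1.5, -19, 0, 0, 0]
    - [20, -4.4, 1.5, -37.8, 0, 0, 0]
    - [20, -9, 1.5, -56.2, 0, 0, 0]
    - [20, -15.2, 1.5, -74.2, 0, 0, 0]
    - [20, -22.9, 1.5, -91.5, 0, 0, 0]

```text
t: 6.4
position: [0.4625, -0.2328, 0.3675]
tool_rot: [[-0.939, 0.343, 0.001], [0.343, 0.939, 0.0], [-0.001, 0.001, -1.0]]
contact_force: [5.8, -2.3, -9.4]
grip_width: 0.031
finger_force: 60.0
```

Emit:
carry_out:
  rows:
    - [20, -9.3, 0, -16.7, 0, 0, 0]
    - [20, -19.9, 0, -32.4, 0, 0, 0]
    - [20, -32, 0, -47.2, 0, 0, 0]
    - [20, -45.2, 0, -60.8, 0, 0, 0]
    - [20, -59.6, 0, -73.4, 0, 0, 0]

```text
t: 6.9
position: [0.5174, -0.2527, 0.4392]
tool_rot: [[-0.939, 0.343, -0.005], [0.343, 0.939, 0.003], [0.006, 0.001, -1.0]]
contact_force: [1.7, 0.9, -11.3]
grip_width: 0.0311
finger_force: 60.2
```

Emit:
carry_out:
  rows:
    - [20, -15.4, 0, -11.1, 0, 0, 0]
    - [20, -31.7, 0, -20.9, 0, 0, 0]
    - [20, -31.7, 0, -20.9, 0, 0, 0]
    - [20, -31.7, 0, -20.9, 0, 0, 0]
    - [20, -31.7, 0, -20.9, 0, 0, 0]

```text
t: 7.4
position: [0.5469, -0.2633, 0.4601]
tool_rot: [[-0.94, 0.342, -0.002], [0.342, 0.94, 0.002], [0.003, 0.001, -1.0]]
contact_force: [-0.4, 3.8, -7.2]
grip_width: 0.0307
finger_force: 61.0
```

```bash
python3 look.py d 0.56 -0.27 0.22 160
python3 - <<'E'
from plant import *
import numpy as np
s=read_state(); g=s["position"]+s["tool_rot"]@[0,0,.155]; h=np.array([.6465,-.2985,.1155]); x=np.array([.941,-.338,0])
d=g-h; print(d, "angle",np.degrees(np.arctan2(d[2],-d@x)), np.hypot(d[2],d@x))
E
```

```text
top origin 266 125 scale 2.5
side origin 230 165 scale 2.5
7.5 [ 0.54720388 -0.26342075  0.46035358] [[-0.9395, 0.3424, -0.0015], [0.3424, 0.9395, 0.0022], [0.0021, 0.0015, -1.0]] [ 1.02304418  3.95466914 -9.39478711] 0.030916425768661028 60.85610210895538
[-0.09952526  0.03541445  0.18985411] angle 60.91108143817907 0.21725762908639404
```

View pics/d.png

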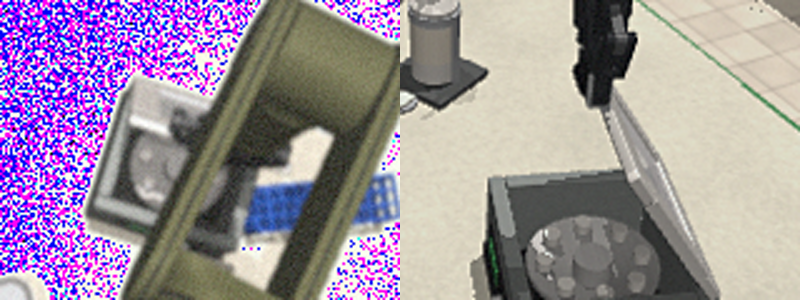

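The lid stands open at about 59–60 degrees, with its top edge at crop (612,100) and the handle in the fingers. The racks and the beaker have not moved. I'll let it settle and hand in.

Emit:
carry_out:
  rows:
    - [20, 0, 0, 0, 0, 0, 0]
    - [20, 0, 0, 0, 0, 0, 0]
    - [20, 0, 0, 0, 0, 0, 0]
    - [20, 0, 0, 0, 0, 0, 0]
    - [20, 0, 0, 0, 0, 0, 0]

```text
t: 8.0
position: [0.5478, -0.2637, 0.4608]
tool_rot: [[-0.94, 0.342, -0.001], [0.342, 0.94, 0.002], [0.001, 0.001, -1.0]]
contact_force: [0.7, 6.0, -9.1]
grip_width: 0.031
finger_force: 60.7
```

```bash
python3 -c "
from plant import *
s=read_state();print(s['position'],s['qd'].round(3),s['contact_force'])
print(hand_in())"
```

```text
[ 0.54781758 -0.26366497  0.4608447 ] [ 0.    -0.001 -0.001  0.001  0.001  0.002] [ 0.73045643  6.00233657 -9.10736028]
the job is handed in; nothing more can be done
None
```

The cap was pressed to its stop and released with the lid shut, the gripper now holds the lid open at about 60 degrees, and the job is handed in; no verdict came back.

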